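Mask down, seal poised over the plaque

TASK

A wooden plaque lies loaded in the stamping jig: first fold the jig's hinged mask frame fully down over it. Then pick up the oblong stone seal (the one that matches the oblong window in the mask), lift it over the low folding screen without bumping the screen or displacing any of the other things on the table, and hold it upright about a centimetre above the window, centred on it and turned square with it, touching neither mask nor plaque. Finish like that, with the seal still held steady in the gripper: do not stamp, put it down or let go.

Things in the scene. Friction and masses are not known exactly. Their poses are not given: they have to be found in the camera images.
- jig: Fixed wooden stamping jig, a block 190 (x) x 150 (y) x 22 mm; origin at the centre of its underside, z up. A recess 74 x 104 x 10 mm deep in the middle holds the plaque. The mask frame is hinged along its +x side.
- mask (a joint): Angle (rad) of the mask frame about its hinge, which runs along the jig's y axis: 0 = closed, lying flat on the jig; grows as the free edge swings up from the -x side of the jig; range 0 to 1.9. Starts open at 0.85 to 1.35. The hinge is stiff (0.15 N m of friction, no spring; the frame weighs 100 g), so it stays wherever it is left; pushing near the free edge closes it with 2 N or less.
- mask_hinge (a point): Hinge axis of the mask, midway along it; 85 mm toward +x and 25.5 mm up from the jig's origin; it lies in the middle of the frame's thickness. Its axes turn with the mask: -x points from the hinge to the free edge, y along the hinge, z out of the outer face (up when closed).
- mask_edge (a point): Point on the outer (upper when closed) face of the mask, 155 mm from the hinge (the same in its axes); same axes as mask_hinge. The dark wooden frame is 6 mm thick, 130 mm wide (y), and spans from the hinge -x by 0 to 155 mm: this point is the middle of the free edge.
- window (a point): Centre of the oblong window in the mask, on its outer face, 85 mm from the hinge; same axes as mask_hinge. The window is 34 mm along x by 56 mm along y. With the mask closed it is 28.5 mm above the table.
- plaque: Loose light-wood plaque 70 x 100 x 8 mm lying in the jig's recess, under the window; its top is 20 mm above the table. Origin at the centre of its underside.
- seal_oblong: The seal to use: white-grey stone, standing on its face; body 26 (x) x 48 (y) x 62 mm tall with sharp corners, and on top a narrower ridge 16 x 38 mm up to 76 mm; about 190 g. Origin at the centre of its underside, z up.
- seal_square: Bystander: seal of the same stone, body 32 x 32 x 62 mm, round knob to 77 mm. Origin at the centre of its underside.
- seal_round: Bystander: seal of the same stone, round, 34 mm across, 62 mm tall, round knob to 77 mm. Origin at the centre of its underside.
- screen: Fixed low folding desk screen of three zigzag panels, cream with dark wood borders, standing between the seals and the jig: 285 mm long (x), 30 mm deep overall (y), 96 mm high. Origin at the centre of its underside.
- cup_near: Bystander: green tea cup, 66 mm across, 62 mm tall; origin under its centre.
- cup_far: Bystander: a second such cup.
- dish: Bystander: white paint dish, 90 mm across, 22 mm tall; origin under its centre.
- paperweight: Bystander: dark wooden bar paperweight 200 (x) x 30 x 18 mm; origin under its centre.
- ink: Bystander: black ink bottle with a red cap, 60 mm across, 120 mm tall; origin under its centre.
Things that resemble listed ones, but are neither listed nor needed, are in the scene too. What is shaped like the seal_oblong but pink is not meant. Several things have the shape of the jig; the one meant has the colours described above.

How it is judged (in metres and radians):
On the way, in this order (a step that is already met when the one before it is completed fails the run):
1. the mask frame is folded fully down (within 0.04 rad) (value of joint mask below 0.04 rad), for 0.2 s.
2. the oblong seal is lifted above the height of the folding screen (its underside over 97 mm), the mask still down (height (world z) of seal_oblong above 0.097 m and value of joint mask below 0.04 rad), for 0.1 s.
At the end, for the whole second after the job is handed in: Mask shut (0.04 rad), plaque in its recess; oblong seal gripped, still, upright (0.1 rad), underside 3 to 20 mm above the mask top, within 6 mm of the window centre and 0.12 rad of its direction, touching neither jig nor plaque; bystanders within 20 mm of their starts (value of joint mask below 0.04 rad and horizontal distance between plaque and jig below 0.01 m and horizontal distance between seal_oblong and window below 0.006 m and z of seal_oblong in the frame of window between 0.003 and 0.02 m and angle between the x axis of seal_oblong and the x axis of window, either way round below 0.12 rad and angle between seal_oblong's own z axis and vertical below 0.1 rad and contact force between seal_oblong and the fingers above 1 N and contact force between seal_oblong and jig below 0.05 N and contact force between seal_oblong and plaque below 0.05 N and linear speed of seal_oblong below 0.02 m/s and distance of each of seal_square, seal_round, cup_near, cup_far, dish, paperweight, ink from where it was at the start of the episode below 0.02 m); the arm keeps its last pose, push and grip.
It fails at once if a bystander is displaced by more than 20 mm or tipped over (distance of any of seal_square, seal_round, cup_near, cup_far, dish, paperweight, ink from where it was at the start of the episode above 0.02 m or angle between any of seal_square, seal_round, cup_near, cup_far, dish, paperweight, ink's own z axis and vertical above 0.5 rad).
It fails at once if the folding screen is bumped (over 3 N) (contact force between screen and anything else above 3 N).
It fails at once if the seal is pressed on the mask or the plaque (over 2 N) (contact force between seal_oblong and jig above 2 N or contact force between seal_oblong and plaque above 2 N).
It also fails if it takes over 61 s, if anything falls off the work surface, if the arm or the gripper's body presses on something with over 40 N, if the wrist force passes 120 N, or if a joint passes its speed limit or range.

ROBOT

A 6-joint arm with a two-finger parallel gripper is mounted at the origin on the work surface. World frame = base frame: x ahead of the robot, y to its left, z up, the work surface at z = 0. Lengths are in mm, angles in degrees, forces in N, time in s.
With the tool pointing down it reaches from about 350 to 850 mm from the base axis. Payload 8.1 kg.
Tool frame: the origin (TCP) lies midway between the tips of the shut fingers; the grasp point (between the pads) lies 19 mm behind it; z points along the fingers, y is the line along which they close (so a half turn about z gives the same grasp; the last joint's range is limited). The gripper opens to 85 mm and grips with 20 to 120 N. Pads are 22 mm wide; open, the fingers measure 114 mm over their backs; the gripper's body (76 mm by 85 mm) begins 54 mm behind the grasp point. The pads swing forward as they close: fully open they stand 13 mm farther back than shut.
Start: joints at [63.404, 7.471, 85.268, -0, 87.261, -4.893], TCP at [221.863, 557.478, 231.292] pointing down, gripper open.
Joint ranges: [-169.43, 169.43], [-51.17, 129.36], [1.28, 143.12], [-76.62, 256.62], [0, 156.53], [-152.29, 152.29]. Speed limits (degrees/s): [136.94, 136.94, 159.86, 180, 180, 180].

INTERFACE

Orientations are given as [roll, pitch, yaw] about the fixed x, y, z axes, in that order (R = Rz(yaw) Ry(pitch) Rx(roll)).
In Python, from bench import r gives the robot as it stands. The module is installed in compiled form; this text tells all that it offers.
- The arm moves only by the tool jog_arm, never from a script. Its argument "rows" is a list of rows, each a list of 2 entries, a list of its own where there are three numbers: the shift along the tool's x, y, z in mm, then the turn, a rotation vector about the tool's x, y, z in rad. A call has 1 to 10 rows; each row is the pose to reach, as a shift and turn from the pose commanded when the call began, along the tool's axes at that moment; what a row does not reach only later rows make up. A row lasts 1/10 s, in which the tool goes at most 50 mm and 8.59 degrees, less where a joint would pass 70% of its speed; a pose out of reach is approached as far as the arm can. A call with a gripper value outside its range is refused whole. "grip" is the finger opening in mm, from 0 to 85.4, set as the call begins (left out, the last holds). The fingers move at their own pace and stop on an object; "force" is the grip in N (left out, the last holds). Time passes only in rows, so rows that repeat a pose let the fingers close. It gives the time, the measured TCP pose, the force, the opening and the grip force at its end, in the units of the state.
- r.sense(): the state, without advancing time (a new reading comes with each control period).
- r.snapshot(name): name is "side" or "top" or "wrist"; returns (picture, depth): 480x640x3 uint8, blue, green, red; 480x640 float32, mm along the optical axis (not along the pixel's ray), 0 where there is no reading.
- r.camera_params(name): a dict with "fx", "fy", "cx", "cy" (pixels), "pose" (4x4, takes a point from camera to world coordinates); the wrist camera has in their place "tool_from_camera" (4x4, takes a point from camera to tool coordinates, whose origin is the TCP and whose axes are the flange's). Camera axes: x right, y down, z forward; pixel columns grow to the right and rows downward; lengths in mm; the calibration is good to about 2 mm. A picture is of the moment at which its call begins: read the wrist's pose just before it. camera_params takes no time and is no camera call.
- r.hand_in(): hands the job in; it is judged then, once.
The state is a dict: "time": time; "joint_pos": joint angles; "qd": joint speeds; "joint_efforts": joint torques, N m; "tool_pos": TCP position; "tcp_rot": TCP orientation; "ft_force": force on the tool from outside, world axes, zero at the start; "wrist_torque": the same for the moment, N m; "finger_gap": finger opening in mm; "grip_force": force on a finger pad.
Only numpy, scipy, OpenCV 4.12 (cv2) and the standard library are available. Lean on these libraries where they do the work, as an engineer would, in place of code of your own. Each camera call takes 0.05 s, during which the arm holds its last target. There are 200 camera calls.

## Working session

There is one attempt and no reset: what is moved stays moved. The work goes in short steps, Python scripts to look and compute and a tool call to move; the robot and the scene stay as the last step left them, time stands still between calls to the robot, and variables do not carry over. Pictures are saved under pics/ and viewed, at most 10 in all, crops included, and the job is handed in when it is done.

Besides the shell and the picture viewer there is one more tool, called after "Request:" as a command line: name --argument value ..., lists and objects as JSON in quotes. jog_arm: Moves the arm, as the interface text tells. Its arguments: {"type":"object","properties":{"rows":{"type":"array"},"grip":{"type":"number"},"force":{"type":"number"}},"required":["rows"]}

```bash
mkdir -p pics
cat > h.py <<'E'
import numpy as np, cv2
from bench import r
def snap(n):
    s=r.sense(); im,d=r.snapshot(n); p=r.camera_params(n)
    np.savez(f'{n}.npz',im=im,d=d); return im,d,p,s
def pts(d,p,T=None):
    T=p['pose'] if T is None else T
    v,u=np.indices(d.shape); P=np.stack([(u-p['cx'])/p['fx']*d,(v-p['cy'])/p['fy']*d,d],-1)
    return P@np.array(T)[:3,:3].T+np.array(T)[:3,3]
E
python3 - <<'E'
from h import *
for n in('top','side'):
    im,d,p,s=snap(n); cv2.imwrite(f'pics/{n}0.png',im); print(n,np.round(p['pose'],3).tolist(),p['fx'])
print(s)
E
```

```text
top [[0.029, -0.996, 0.09, 385.475], [-0.999, -0.031, -0.025, 43.241], [0.027, -0.089, -0.996, 1128.429], [0.0, 0.0, 0.0, 1.0]] 512.3626246707855
side [[0.809, -0.374, 0.454, 53.743], [-0.588, -0.506, 0.631, -585.616], [-0.007, -0.777, -0.629, 677.073], [0.0, 0.0, 0.0, 1.0]] 445.49204242724187
{'time': 0.05, 'joint_pos': array([ 6.34037204e+01,  7.51447313e+00,  8.53278743e+01, -2.91208648e-04,
        8.72611481e+01, -4.89548117e+00]), 'qd': array([-0.01647875, -0.04336504, -0.02186343,  0.03476833,  0.05066386,
        0.00342968]), 'joint_efforts': array([ 1.16471489e-03, -5.71375644e+01, -5.02338588e+01, -3.76886519e-04,
        8.88326846e-03,  2.52445642e-05]), 'tool_pos': array([221.62022072, 556.99503924, 230.26450867]), 'tcp_rot': array([-1.79896857e+02, -8.54234875e-03,  1.58299208e+02]), 'ft_force': array([-0.5825274 , -0.15895443, -0.10049513]), 'wrist_torque': array([-0.01667581, -0.04818335,  0.00056362]), 'grip_force': 0.0, 'finger_gap': 85.28338220922963}
```

View pics/top0.png

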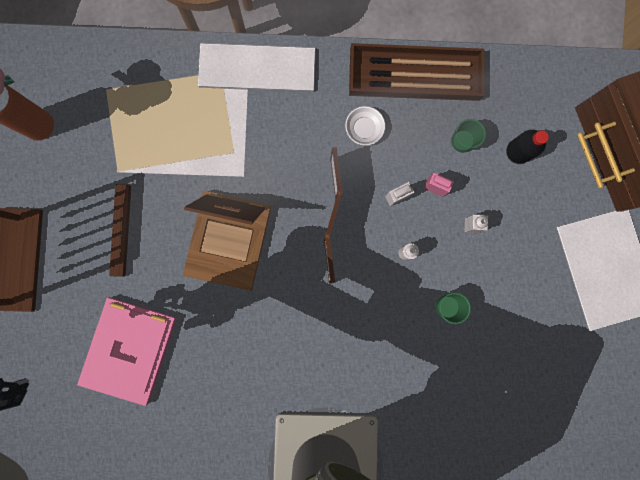

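View pics/side0.png

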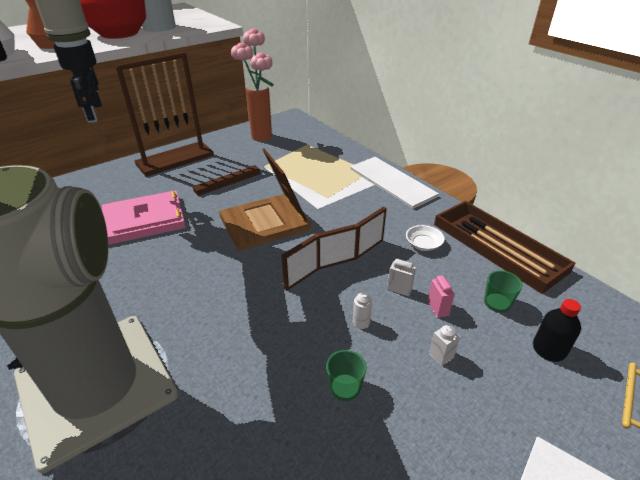

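The top view shows the wooden jig at (228,240) with its mask open at (228,208), and the screen at (333,215). Things that could be taken for the seal: white oblong (401,193), pink oblong (439,184), square (477,223), round (410,252). Things that could be taken for the jig: wooden (228,240) and pink (127,350). By the description I choose the white oblong and the wooden jig.

```bash
cat > m.py <<'E'
from h import *
z=np.load('top.npz'); im,d=z['im'],z['d']; p=r.camera_params('top'); P=pts(d,p)
def rect(m,name,box):
    u0,v0,u1,v1=box; mm=np.zeros_like(m); mm[v0:v1,u0:u1]=m[v0:v1,u0:u1]
    q=P[mm][:,:2].astype(np.float32)
    if len(q)<5: print(name,'none');return
    rc=cv2.minAreaRect(q); print(name,len(q),np.round(rc[0],1),np.round(rc[1],1),round(rc[2],1),'z',np.round(np.percentile(P[mm][:,2],[2,50,98]),1),'mean',q.mean(0).round(1))
    return mm
Z=P[...,2]
print('table z',np.median(Z[300:330,150:160]),np.median(Z[150:170,420:440]), np.median(Z[200:240,360:380]))
rect((Z>15)&(Z<27),'jig top',(178,185,275,295))
rect((Z>30),'mask',(175,180,280,225))
rect(Z>40,'seal',(385,178,417,210)); rect(Z>69,'seal ridge',(385,178,417,210))
rect((Z>55)&(Z<66),'seal body',(385,178,417,210))
rect(Z>40,'pink',(424,170,458,200)); rect(Z>40,'square',(462,208,492,236)); rect(Z>40,'round',(396,238,424,265))
rect(Z>85,'screen',(318,140,350,290))
rect(Z>8,'dish',(340,100,390,150))
m=rect((Z>60),'mask',(175,180,280,225)); q=P[m]; c=q.mean(0); w,V=np.linalg.eigh(np.cov((q-c).T)); print(c.round(1),V.T.round(3),w.round(1))
cv2.imwrite('pics/crop.png',cv2.resize(np.hstack([im[150:270,370:500],im[180:300,165:295]]),None,fx=3,fy=3))
E
python3 m.py
```

```text
table z 21.043791706433126 -1.5013410735193702 -1.8062473879908794
jig top 4683 [475.8 227.5] [151.  190.1] 79.4 z [15.7 19.6 24.4] mean [457.4 228.2]
mask 1314 [496.4 149.2] [292.9  91.4] 61.0 z [ 33.  123.3 173.6] mean [528.5 213.9]
seal 309 [500.9 -53.3] [ 34.5 298.9] 43.5 z [46.9 62.3 78.1] mean [ 581.1 -137.9]
seal ridge 134 [496.6 -52.7] [ 22.8 292.6] 44.7 z [  70.    73.7 1128.4] mean [ 578.4 -135.6]
seal body 146 [ 586.5 -142.6] [26.1 48.6] 29.0 z [56.3 59.9 64. ] mean [ 584.6 -141. ]
pink 338 [ 495.5 -109. ] [ 52.3 372. ] 43.8 z [42.1 62.2 77.7] mean [ 605.9 -223. ]
square 285 [ 468.7 -140. ] [ 40.  400.6] 18.7 z [  42.    61.2 1128.4] mean [ 522.  -299.4]
round 226 [419.3 -71.5] [ 32.9 237. ] 24.3 z [44.5 61.8 75.2] mean [ 460.1 -160.7]
screen 646 [524.9   1.1] [ 48.3 287.4] 82.7 z [89.7 94.2 99.2] mean [526.2   1.7]
dish 708 [580.6 -37.2] [ 87.1 413. ] 79.5 z [ 8.4 15.  23.6] mean [741.6 -67.4]
mask 1109 [490.8 150.2] [289.3  80.5] 61.0 z [ 63.1 135.3 174. ] mean [523.7 214.5]
[523.7 214.5 141.4] [[ 0.98  -0.143  0.135]
 [ 0.117  0.976  0.186]
 [-0.158 -0.166  0.973]] [   77.7  1476.7 15438. ]
```

View pics/crop.png

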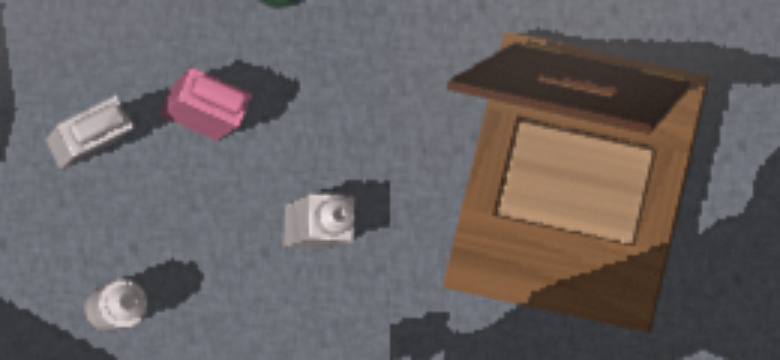

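The crop confirms it: white oblong seal on the left at (100,120), pink one apart at (208,100), and on the right the wooden jig with its mask standing open. Next is the mask, with shut fingers behind it (+x side), swept down.

```bash
cat >> h.py <<'E'
from scipy.spatial.transform import Rotation as Ro
J=np.array([475.8,227.5]); JY=np.radians(-10.6)
def jig(x,y=0): return J+[x*np.cos(JY)-y*np.sin(JY),x*np.sin(JY)+y*np.cos(JY)]
def plan(T,yaw=None):
    s=r.sense(); R=Ro.from_euler('xyz',s['tcp_rot'],degrees=True)
    G=Ro.from_euler('xyz',[180,0,s['tcp_rot'][2] if yaw is None else yaw],degrees=True)
    print('at',s['tool_pos'].round(1),s['tcp_rot'].round(2),'turn',(R.inv()*G).as_rotvec().round(3))
    for t in T: print(np.round(t,0),'->',R.inv().apply(np.array(t)-s['tool_pos']).round(1))
E
python3 - <<'E'
from h import *
T=[[*jig(130),250],[*jig(130),150]]
for th in [1.25,1.0,.8,.6,.4,.2,.1,0]:
    L=140; x=85-L*np.cos(th)+3*np.sin(th)+11*np.sin(th); z=25.5+L*np.sin(th)+3*np.cos(th); T.append([*jig(x),z])
plan(T)
E
```

```text
at [221.7 557.  230.3] [-1.799e+02 -1.000e-02  1.583e+02] turn [-0.002 -0.     0.   ]
[604. 204. 250.] -> [-485.5 -187.2  -19.4]
[604. 204. 150.] -> [-485.6 -187.    80.6]
[529. 218. 159.] -> [-411.1 -201.6   71.3]
[497. 224. 145.] -> [-378.7 -208.    85.7]
[473. 228. 128.] -> [-355.5 -212.5  102.6]
[454. 232. 107.] -> [-335.8 -216.3  123.6]
[438. 235.  83.] -> [-320.2 -219.3  147.9]
[427. 237.  56.] -> [-309.5 -221.4  174.4]
[424. 237.  42.] -> [-306.1 -222.   188.2]
[422. 238.  28.] -> [-304.  -222.4  202.2]
```

Request:
jog_arm --rows '[[[-20,-8,-30],[0,0,0]],[[-60,-23,-30],[0,0,0]],[[-100,-39,-30],[0,0,0]],[[-140,-54,-30],[0,0,0]],[[-180,-70,-30],[0,0,0]],[[-220,-85,-30],[0,0,0]],[[-260,-100,-30],[0,0,0]],[[-300,-116,-30],[0,0,0]],[[-320,-124,-30],[0,0,0]],[[-320,-124,-30],[0,0,0]]]' --grip 0 --force 40

```text
time: 1.1
tool_pos: [475.1, 321.4, 260.6]
tcp_rot: [-179.9, 0.0, 158.1]
ft_force: [0.7, 0.0, 0.3]
finger_gap: 0.1
grip_force: 0.0
```

Request:
jog_arm --rows '[[[-30,-12,0],[0,0,0]],[[-70,-27,0],[0,0,0]],[[-110,-42,0],[0,0,0]],[[-145,-55,0],[0,0,0]],[[-165,-63,0],[0,0,0]],[[-165,-63,0],[0,0,0]],[[-165,-63,30],[0,0,0]],[[-165,-63,60],[0,0,0]],[[-165,-63,90],[0,0,0]],[[-165,-63,110],[0,0,0]]]'

```text
time: 2.1
tool_pos: [600.9, 205.8, 148.3]
tcp_rot: [-179.9, -0.2, 158.4]
ft_force: [-0.4, 0.2, -0.1]
finger_gap: -0.5
grip_force: 0.0
```

Run:
```python
from h import *
T=[]
for th in [1.25,1.0,.8,.6,.4,.2,.1,0]:
    L=140; x=85-L*np.cos(th)+3*np.sin(th)+11*np.sin(th); z=25.5+L*np.sin(th)+3*np.cos(th); T.append([*jig(x),z])
plan(T); s=r.sense(); print(s['ft_force'],s['finger_gap'],s['time'])
im,d,p,_=snap('side'); cv2.imwrite('pics/side1.png',im)
```

```text
at [600.9 205.8 148.3] [-179.91   -0.19  158.37] turn [-0.002 -0.003  0.   ]
[529. 218. 159.] -> [ 71.2 -15.6 -10.7]
[497. 224. 145.] -> [103.6 -21.9   3.8]
[473. 228. 128.] -> [126.7 -26.3  20.8]
[454. 232. 107.] -> [146.4 -30.2  41.8]
[438. 235.  83.] -> [161.9 -33.2  66.1]
[427. 237.  56.] -> [172.5 -35.2  92.7]
[424. 237.  42.] -> [175.9 -35.9 106.5]
[422. 238.  28.] -> [177.9 -36.2 120.5]
[-0.41808221  0.155365   -0.08730407] -0.456974412648539 2.1
```

View pics/side1.png

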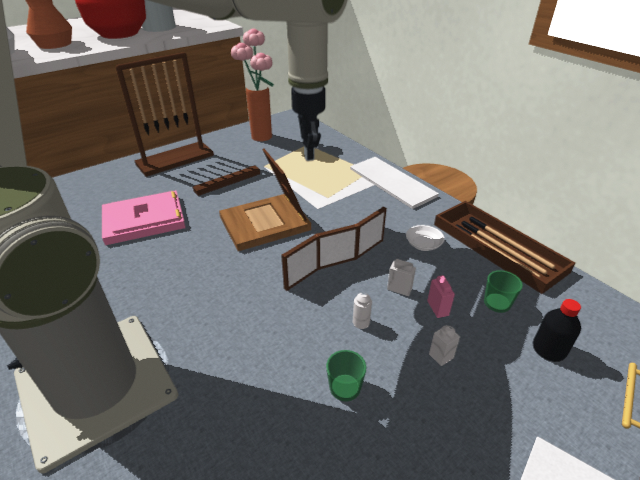

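The fingers at (310,150) stand behind the open mask (280,180), clear of it. Now the sweep along the arc.

Request:
jog_arm --rows '[[[30,-6,0],[0,0,0]],[[55,-12,0],[0,0,0]],[[75,-16,0],[0,0,0]],[[90,-20,2],[0,0,0]],[[104,-22,6],[0,0,0]],[[116,-24,14],[0,0,0]],[[127,-26,22],[0,0,0]],[[137,-28,32],[0,0,0]],[[147,-30,43],[0,0,0]],[[147,-30,43],[0,0,0]]]'

```text
time: 3.15
tool_pos: [453.2, 231.7, 107.4]
tcp_rot: [-179.9, -0.1, 158.4]
ft_force: [0.5, -0.4, -1.1]
finger_gap: -0.1
grip_force: 0.0
```

Request:
jog_arm --rows '[[[8,-2,12],[0,0,0]],[[15,-3,24],[0,0,0]],[[21,-4,37],[0,0,0]],[[25,-5,50],[0,0,0]],[[28,-6,60],[0,0,0]],[[30,-6,68],[0,0,0]],[[31,-6,74],[0,0,0]],[[31,-6,76],[0,0,0]],[[31,-6,76],[0,0,0]]]'

```text
time: 4.05
tool_pos: [424.6, 236.7, 32.1]
tcp_rot: [-180.0, -0.0, 158.3]
ft_force: [0.2, -0.1, 0.0]
finger_gap: -0.5
grip_force: 0.0
```

Run:
```python
from h import *
s=r.sense(); print(s['tool_pos'],s['ft_force'],s['time'])
im,d,p,_=snap('side'); cv2.imwrite('pics/side2.png',im[150:270,180:340].repeat(4,0).repeat(4,1))
```

```text
[424.61756445 236.70440267  32.07533951] [ 0.17969786 -0.14310012  0.02681854] 4.05
```

View pics/side2.png

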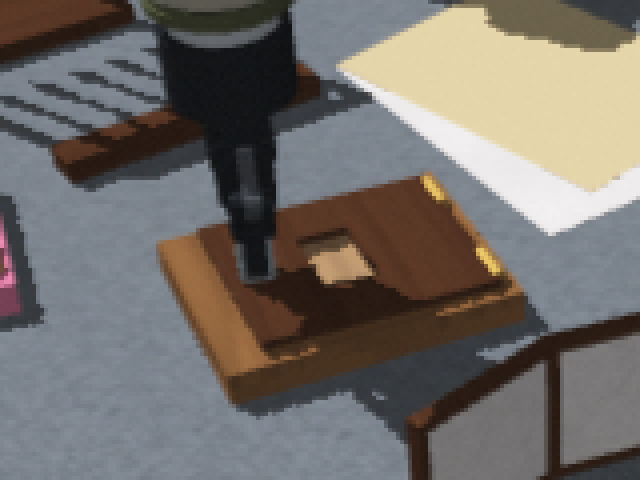

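The mask is nearly flat with the fingers by its free edge (255,270) and the window at (345,260). I'll press a few mm further.

Request:
jog_arm --rows '[[[0,0,1],[0,0,0]],[[0,0,2],[0,0,0]],[[0,0,3],[0,0,0]],[[0,0,4],[0,0,0]],[[0,0,4],[0,0,0]]]'

```text
time: 4.6
tool_pos: [424.9, 236.8, 28.5]
tcp_rot: [180.0, 0.0, 158.3]
ft_force: [0.1, 0.7, 1.2]
finger_gap: 0.2
grip_force: 0.7
```

Request:
jog_arm --rows '[[[0,0,1],[0,0,0]],[[0,0,2],[0,0,0]],[[0,0,2],[0,0,0]],[[0,0,2],[0,0,0]]]'

```text
time: 5.0
tool_pos: [425.0, 237.0, 28.1]
tcp_rot: [180.0, 0.0, 158.3]
ft_force: [-8.4, -4.1, 20.3]
finger_gap: -0.0
grip_force: 10.2
```

Shut: it now bears a 20 N push. Lift and look at the window from above.

Request:
jog_arm --rows '[[[0,0,-10],[0,0,0]],[[0,0,-30],[0,0,0]],[[-10,2,-70],[0,0,0]],[[-20,4,-110],[0,0,0]],[[-35,7,-150],[0,0,0]],[[-45,10,-190],[0,0,0]],[[-50,11,-220],[0,0,0]],[[-50,11,-230],[0,0,0]],[[-50,11,-230],[0,0,0]],[[-50,11,-230],[0,0,0]]]' --grip 85

```text
time: 6.0
tool_pos: [474.2, 228.3, 254.4]
tcp_rot: [-179.9, -0.1, 158.3]
ft_force: [-0.1, -0.7, -0.5]
finger_gap: 84.8
grip_force: 0.0
```

```bash
cat >> h.py <<'E'
def wpts():
    im,d,p,s=snap('wrist'); T=np.eye(4); T[:3,:3]=Ro.from_euler('xyz',s['tcp_rot'],degrees=True).as_matrix(); T[:3,3]=s['tool_pos']
    return im,d,pts(d,p,T@np.array(p['tool_from_camera'])),s,p
E
python3 - <<'E'
from h import *
im,d,P,s,p=wpts(); print(s['tool_pos'],np.round(p['tool_from_camera'],2).tolist(),p['fx'])
np.save('wP.npy',P); Z=P[...,2]; print(np.percentile(Z[d>0],[5,25,50,75,95]).round(1)); cv2.imwrite('pics/w3.png',im)
E
```

```text
[474.22939173 228.31203602 254.40256077] [[-0.0, -0.95, -0.32, 83.02], [1.0, -0.0, -0.0, 0.39], [0.0, -0.32, 0.95, -142.24], [0.0, 0.0, 0.0, 1.0]] 431.4504420084554
[ -1.5  -0.5   0.4  21.7 319. ]
```

View pics/w3.png

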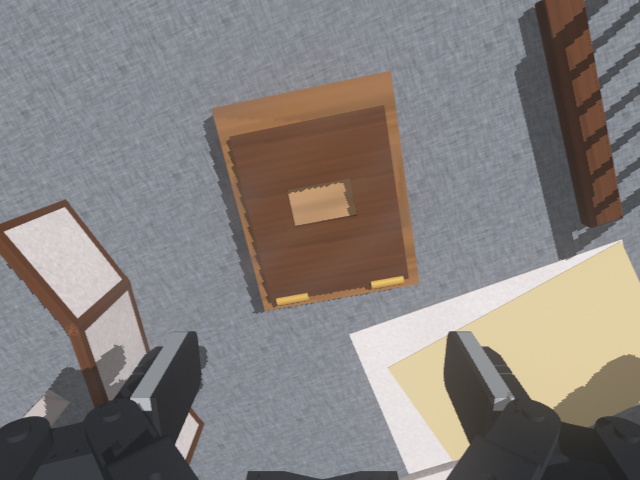

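The wrist view shows the mask flat, with hinge plates at (292,300) and (387,283) and the window at (322,203). I measure the window, then plan the reach to the seal.

Run:
```python
from h import *
P=np.load('wP.npy'); Z=P[...,2]; im=np.load('wrist.npz')['im']
B=np.zeros(Z.shape,bool); B[65:315,205:425]=1
def rc(m,n):
    q=P[m][:,:2].astype(np.float32); t=cv2.minAreaRect(q); print(n,len(q),np.round(t[0],1),np.round(t[1],1),round(t[2],1),P[m][:,2].mean().round(1))
big=lambda m:(lambda l,s:l==1+np.argmax(s[1:,4]))(*cv2.connectedComponentsWithStats(cv2.erode(m.astype(np.uint8),np.ones((3,3))))[1:3])
rc(big(B&(Z>12)&(Z<35)),'jig')
# mask by darkness, window from lightness inside, on mask-top plane by rays
hsv=cv2.cvtColor(im,cv2.COLOR_BGR2HSV); dk=B&(hsv[...,1]>60)&(hsv[...,2]<115)
W=np.zeros_like(B); W[170:235,275:365]=1
rc(big(dk&(Z>20)),'dark mask')
k=W&~(dk&(Z>24.5)); k=k&(Z<24.5); rc(k,'window by depth'); rc(W&(hsv[...,2]>=115),'light plaque')
print([Z[y,x].round(1) for x,y in((260,200),(380,200),(320,120),(320,160),(320,265),(318,205))])
T=[[586.5,-142.6,250]]; plan(T,119); plan(T)
```

```text
jig 34080 [474.6 227.7] [148.4 188.6] 79.3 25.9
dark mask 12074 [478.5 224.5] [132.8 171.9] 79.4 29.7
window by depth 2366 [475.5 227.4] [56.4 33.7] 79.3 19.7
light plaque 2565 [447.3 233. ] [ 79.5 107.8] 78.9 21.9
[np.float64(28.6), np.float64(27.2), np.float64(29.5), np.float64(27.9), np.float64(26.9), np.float64(18.6)]
at [473.9 228.2 253.9] [-1.7986e+02 -1.5000e-01  1.5831e+02] turn [-0.003 -0.002  0.686]
[ 586. -143.  250.] -> [-241.7 -302.9    3.9]
at [473.9 228.2 253.9] [-1.7986e+02 -1.5000e-01  1.5831e+02] turn [-0.002 -0.003  0.   ]
[ 586. -143.  250.] -> [-241.7 -302.9    3.9]
```

Request:
jog_arm --rows '[[[-24,-30,0],[0,0,0.07]],[[-48,-60,0],[0,0,0.14]],[[-72,-90,0],[0,0,0.2]],[[-97,-121,0],[0,0,0.27]],[[-121,-151,0],[0,0,0.34]],[[-145,-182,0],[0,0,0.41]],[[-169,-212,0],[0,0,0.48]],[[-193,-242,0],[0,0,0.55]],[[-218,-273,0],[0,0,0.62]],[[-242,-303,0],[0,0,0.686]]]'

```text
time: 7.05
tool_pos: [587.1, -143.6, 253.6]
tcp_rot: [-179.9, -0.2, 118.8]
ft_force: [0.4, 0.1, -0.1]
finger_gap: 85.0
grip_force: 0.0
```

Request:
jog_arm --rows '[[[0,0,30],[0,0,0]],[[0,0,60],[0,0,0]],[[0,0,90],[0,0,0]],[[0,0,90],[0,0,0]],[[0,0,90],[0,0,0]]]'

```text
time: 7.55
tool_pos: [586.6, -141.9, 164.7]
tcp_rot: [-179.8, -0.2, 119.0]
ft_force: [0.3, -0.5, -0.1]
finger_gap: 84.8
grip_force: 0.0
```

```bash
cat > seal.py <<'E'
from h import *
import sys
im,d,P,s,p=wpts(); Z=P[...,2]; print(s['tool_pos'].round(1),s['tcp_rot'].round(2),s['time'])
cv2.imwrite(sys.argv[1],im)
near=(np.hypot(P[...,0]-586,P[...,1]+142)<55)&(d>0)
for lo,hi in((52,66),(69,80)):
    m=(near&(Z>lo)&(Z<hi)).astype(np.uint8); n,l,st,_=cv2.connectedComponentsWithStats(m)
    if n<2: continue
    m=l==1+np.argmax(st[1:,4])
    q=P[m][:,:2].astype(np.float32); t=cv2.minAreaRect(q); print(lo,len(q),np.round(t[0],1),np.round(t[1],1),round(t[2],1),np.median(P[m][:,2]).round(1))
E
python3 seal.py pics/w4.png
```

```text
[ 586.6 -141.9  164.7] [-1.7985e+02 -1.6000e-01  1.1900e+02] 7.55
52 1649 [ 585.3 -142.5] [25.9 48.3] 28.4 61.4
69 1688 [ 585.  -142.2] [16.  37.3] 28.6 75.1
```

View pics/w4.png

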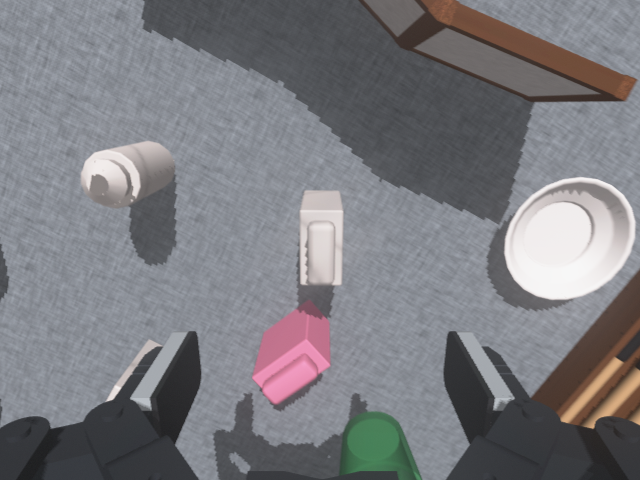

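The wrist view shows the white oblong seal at (321,240), square to the fingers. The pink one at (292,355) and dish at (570,238) are clear of them. Descending.

Request:
jog_arm --rows '[[[0,-1.5,20],[0,0,0.008]],[[0,-1.5,45],[0,0,0.008]],[[0,-1.5,70],[0,0,0.008]],[[0,-1.5,95],[0,0,0.008]],[[0,-1.5,115],[0,0,0.008]],[[0,-1.5,128],[0,0,0.008]],[[0,-1.5,136],[0,0,0.008]],[[0,-1.5,136],[0,0,0.008]],[[0,-1.5,136],[0,0,0.008]]]'

```text
time: 8.5
tool_pos: [587.6, -143.5, 31.6]
tcp_rot: [179.9, 0.1, 118.5]
ft_force: [0.5, -0.0, 0.0]
finger_gap: 85.0
grip_force: 0.0
```

Request:
jog_arm --rows '[[[0,0,0],[0,0,0]],[[0,0,0],[0,0,0]],[[0,0,0],[0,0,0]],[[0,0,0],[0,0,0]],[[0,0,0],[0,0,0]],[[0,0,0],[0,0,0]],[[0,0,0],[0,0,0]],[[0,0,0],[0,0,0]]]' --grip 15 --force 60

```text
time: 9.3
tool_pos: [586.9, -143.4, 30.7]
tcp_rot: [180.0, 0.0, 118.5]
ft_force: [-0.6, -0.3, 4.7]
finger_gap: 24.6
grip_force: 59.8
```

Request:
jog_arm --rows '[[[0,0,-5],[0,0,0]],[[0,0,-15],[0,0,0]],[[0,0,-35],[0,0,0]],[[0,0,-60],[0,0,0]],[[0,0,-85],[0,0,0]],[[0,0,-110],[0,0,0]],[[0,0,-130],[0,0,0]],[[0,0,-140],[0,0,0]],[[0,0,-140],[0,0,0]],[[0,0,-140],[0,0,0]]]'

```text
time: 10.3
tool_pos: [586.1, -143.1, 169.3]
tcp_rot: [-180.0, -0.1, 118.5]
ft_force: [-0.2, 0.8, -2.8]
finger_gap: 25.0
grip_force: 59.2
```

Run:
```python
from h import *
s=r.sense(); print(s['finger_gap'],s['grip_force'],s['ft_force'])
plan([[475.3,227.5,171]],79.4-0.0)
im,d,P,s,p=wpts(); R=Ro.from_euler('xyz',s['tcp_rot'],degrees=True)
Q=(P-s['tool_pos'])@R.as_matrix()  # tool coords
m=(d>0)&(np.abs(Q[...,0])<40)&(np.abs(Q[...,1])<12)&(Q[...,2]>-30)&(Q[...,2]<40)
q=Q[m]; print(len(q), np.percentile(q,[1,50,99],axis=0).round(1))
for a in range(-40,40,6):
    k=m&(np.abs(Q[...,2]-a)<3)
    if k.sum()>20: print(a,k.sum(),np.percentile(Q[k][:,0],[2,50,98]).round(1),np.percentile(Q[k][:,1],[2,98]).round(1))
cv2.imwrite('pics/w5.png',im)
```

```text
25.043196147192802 59.18827772140503 [-0.20410847  0.80438512 -2.83375546]
at [ 586.1 -143.1  169.3] [-1.7995e+02 -5.0000e-02  1.1853e+02] turn [-0.001 -0.001  0.683]
[475. 228. 171.] -> [378.5  79.6  -1.4]
4783 [[  9.  -11.8 -29.9]
 [ 25.2   0.3  -9.6]
 [ 25.8  11.8  28.4]]
-28 850 [-10.9  25.1  25.7] [-11.7  11.8]
-22 657 [24.7 25.2 25.8] [-11.6  11.5]
-16 581 [24.7 25.2 25.8] [-11.4  11.4]
-10 522 [24.7 25.2 25.7] [-11.4  11.5]
-4 463 [24.7 25.2 25.7] [-11.5  11.4]
2 408 [24.7 25.2 25.7] [-11.5  11.5]
8 380 [24.7 25.2 25.6] [-11.3  11.4]
14 335 [24.7 25.2 25.7] [-11.6  11.4]
20 299 [24.7 25.2 25.6] [-11.5  11.5]
26 267 [24.8 25.2 25.6] [-11.6  11.5]
32 21 [24.9 25.  25.3] [-7.2 10.7]
```

View pics/w5.png

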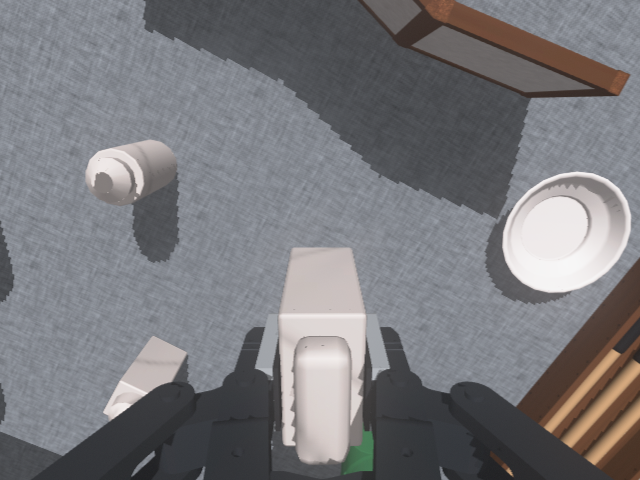

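The seal is held upright: front face at tool x = 25.2 all the way down, so it is centred 1.2 mm along tool x. The view shows it at (322,390) between the pads. Now over the screen, underside at about 138 mm.

Request:
jog_arm --rows '[[[15,3,0],[0,0,0.03]],[[45,9,0],[0,0,0.09]],[[80,17,0],[0,0,0.16]],[[115,24,0],[0,0,0.22]],[[150,31,0],[0,0,0.29]],[[185,39,0],[0,0,0.35]],[[220,46,0],[0,0,0.42]],[[255,53,0],[0,0,0.48]],[[290,61,0],[0,0,0.55]],[[320,67,0],[0,0,0.6]]]'

```text
time: 11.35
tool_pos: [491.0, 171.3, 168.6]
tcp_rot: [-179.9, 0.0, 84.0]
ft_force: [0.3, -0.3, -3.2]
finger_gap: 25.1
grip_force: 59.2
```

```bash
python3 -c "
from h import *
plan([[475.1,226.3,170],[475.1,226.3,80]],79.35)"
```

```text
at [491.  171.3 168.6] [-1.7985e+02  4.0000e-02  8.4020e+01] turn [-0.003  0.001  0.082]
[475. 226. 170.] -> [ 53.  -21.5  -1.4]
[475. 226.  80.] -> [ 53.1 -21.3  88.6]
```

Request:
jog_arm --rows '[[[25,-10,0],[0,0,0.04]],[[43,-17,0],[0,0,0.07]],[[53,-21.5,0],[0,0,0.082]],[[53,-21.5,0],[0,0,0.082]],[[53,-21.5,15],[0,0,0.082]],[[53,-21.5,35],[0,0,0.082]],[[53,-21.5,55],[0,0,0.082]],[[53,-21.5,68],[0,0,0.082]],[[53,-21.5,70],[0,0,0.082]],[[53,-21.5,70],[0,0,0.082]]]'

```text
time: 12.35
tool_pos: [476.4, 224.2, 99.6]
tcp_rot: [-179.9, 0.0, 79.4]
ft_force: [-0.5, -0.1, -2.2]
finger_gap: 25.2
grip_force: 59.2
```

```bash
cat > chk.py <<'E'
from h import *
plan([[475.1,226.3,70]],79.35)
for n in('wrist','top'):
    if n=='wrist': im,d,P,s,p=wpts()
    else: im,d,p,s=snap('top'); P=pts(d,p)
    Z=P[...,2]; c=np.hypot(P[...,0]-475,P[...,1]-227.5)<160
    if n=='wrist':
        R=Ro.from_euler('xyz',s['tcp_rot'],degrees=True); Q=(P-s['tool_pos'])@R.as_matrix()
        k=(d>0)&(np.abs(Q[...,1])<11)&(np.abs(Q[...,0]-25)<3)&(Q[...,2]>-25); q=Q[k]
        print('face x',np.median(q[:,0]).round(2),'slope',np.polyfit(q[:,2],q[:,0],1)[0].round(3),'yaw slope',np.polyfit(q[:,1],q[:,0],1)[0].round(3),'bottom z world',np.percentile(P[k][:,2],[0.3,2]).round(1))
    m=c&(d>0)&(Z>10)&(Z<34); l,st=cv2.connectedComponentsWithStats(m.astype(np.uint8))[1:3]; m=l==1+np.argmax(st[1:,4])
    t=cv2.minAreaRect(P[m][:,:2].astype(np.float32)); print(n,'jig',np.round(t[0],1),np.round(t[1],1),round(t[2],1),'mask z',np.percentile(Z[m],[50,90]).round(1))
    cv2.imwrite(f'pics/{n}6.png',im)
E
python3 chk.py
```

```text
at [476.4 224.2  99.6] [-1.7993e+02  4.0000e-02  7.9430e+01] turn [-0.001  0.001  0.001]
[475. 226.  70.] -> [ 1.9 -1.6 29.6]
face x 25.07 slope -0.001 yaw slope -0.003 bottom z world [18.4 19.1]
wrist jig [474.3 227.7] [151.2 191.1] 79.4 mask z [27.7 28.8]
top jig [472.1 200. ] [ 96. 187.] 79.5 mask z [25.7 29.1]
```

View pics/wrist6.png

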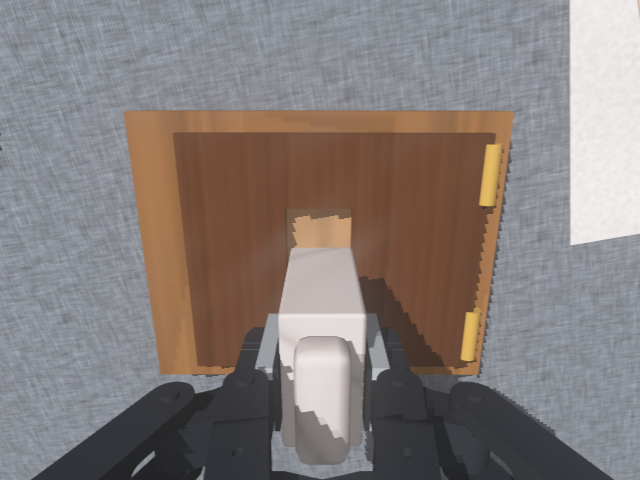

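The wrist view shows the seal square above the window: window edges at u=286–351, seal base centred at about 322. A small trim, then down to about 11 mm above the mask.

Request:
jog_arm --rows '[[[1,-1,5],[0,0,0]],[[2,-1.5,12],[0,0,0]],[[2,-1.5,20],[0,0,0]],[[2,-1.5,26],[0,0,0]],[[2,-1.5,29],[0,0,0]],[[2,-1.5,29],[0,0,0]],[[2,-1.5,29],[0,0,0]],[[2,-1.5,29],[0,0,0]],[[2,-1.5,29],[0,0,0]],[[2,-1.5,29],[0,0,0]]]'

```text
time: 13.45
tool_pos: [475.7, 227.1, 71.5]
tcp_rot: [180.0, -0.0, 79.5]
ft_force: [-0.8, -0.6, -1.6]
finger_gap: 25.3
grip_force: 59.2
```

```bash
sed -i 's/6.png/7.png/' chk.py; python3 chk.py
python3 - <<'E'
from h import *
p=[r.snapshot('side') and r.sense()['tool_pos'] for _ in range(6)]; print(np.mean(p,0).round(2),np.std(p,0).round(2))
im=r.snapshot('side')[0]; a=im[120:270,170:370]; b=np.load('wrist.npz')['im'][90:390,120:520]
cv2.imwrite('pics/fin.png',np.vstack([cv2.resize(a,(400,300)),b]))
E
```

```text
at [475.7 227.1  71.5] [ 1.7998e+02 -1.0000e-02  7.9460e+01] turn [ 0.    -0.     0.002]
[475. 226.  70.] -> [-0.9 -0.5  1.5]
face x 25.05 slope -0.01 yaw slope -0.001 bottom z world [18.5 19.1]
wrist jig [475.2 232.6] [141.3 191.6] 79.3 mask z [27.8 28.8]
top jig [485.3 160. ] [207.1  85.8] 17.0 mask z [25.7 28.9]
[475.56 227.04  71.33] [0.04 0.01 0.04]
```

View pics/fin.png

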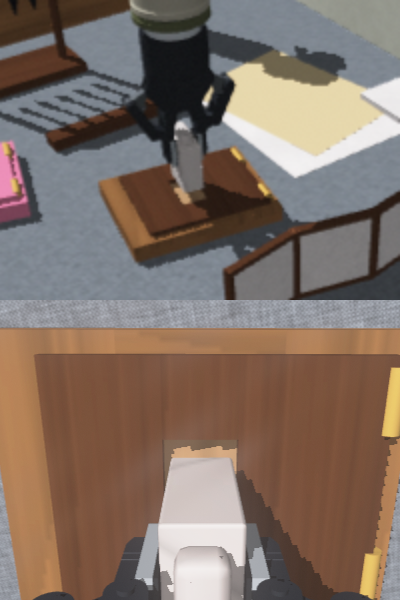

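The final view shows the seal upright, square and centred over the window, about 12 mm above the mask, still held. Handing in.

```bash
python3 -c "
from bench import r
print(r.hand_in())"
```

```text
the job is handed in; nothing more can be done
None
```

The job is handed in, with no verdict shown: the mask is folded shut, and the white oblong seal is held upright, square and within about 2 mm of the window centre, roughly 12 mm above the mask.

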